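# Set up the polarising light base for a pigment slide

### The job

Get the transmitted-light base ready for looking at the pigment sample under the microscope: push the slide carrier along its rails until it is home against the stop, and push the polariser lever round its arc by the side of its knob until the pointer stands over the red memory tab. Do it with the fingertips, pushing only: lift nothing, be gentle with the lever (no hard shove or squeeze), do not shift the red tab, and leave the things standing round the base where they are.

Things in the scene. Friction and masses are not known exactly. Their poses are not given: they have to be found in the camera images.
- light_base: low grey light base fixed to the table, 196 x 226 mm, housing top 49 mm above the table. Origin on the ring's vertical axis, at table height; x points away from the robot (lever and scale lie on the -x side), y to the left seen from the robot. Housing spans x -130 to +66, y -113 to +113 mm. A black stage plate over the ring spans x -34 to +34, y -86 to +114, top 84 mm above the table.
- stop_face (a point): face of the aluminium stop block on the stage that the carrier's right end meets when home, at base y -50 mm; the block's top is 104 mm above the table. Two guide rails run from it to the left along base y, inner faces at base x -25 and +25 mm, tops 92 mm above the table.
- pol_ring (a joint): angle of polariser ring and lever, rad: 0 = lever points to the base's -x; grows as it swings to the base's -y (counter-clockwise from above; to the right seen from the robot). Stops at -0.8 and +0.8. Friction: about 2 N sideways at the knob moves it, and it stays where it is left. Starts left of the red tab, at -0.5 to -0.25.
- lever_knob (a point): centre of the black upright knob (diameter 16 mm, from 72 to 96 mm above the table, small white dot on top) on the aluminium lever, 100 mm from the ring's axis. The lever arm below it is 9 mm wide, its top at height 64 mm; the scale under it is at height 50 mm.
- pointer_tip (a point): tip of the narrow aluminium pointer at the outer end of the lever (black line on it), 114 mm from the ring's axis, 61 mm above the table.
- memory_tab (a joint): angle of the red memory tab about the same axis, measured as pol_ring is: the lever is on the mark when both angles are equal. It starts at 0 to +0.65 and is to stay there.
- tab_mark (a point): point on the white centre line of the red memory tab (10 mm wide along the arc, top at height 57 mm), 114 mm from the ring's axis, at the outer rim of the black scale.
- slide_carrier: loose metal slide carrier, plate 46 (x) x 100 (y) x 10 mm, 0.2 kg, lying on the stage between the rails with a glass slide on it; origin at the centre of its underside. Black upright lip 38 mm wide at its left (+y) end, top 114 mm above the table; aluminium bar 20 mm high at its right end. Home = against the stop, origin then on the ring's axis; starts 30 to 55 mm left (+y) of that.
- carrier_push (a point): middle of the outer (+y) face of the carrier's black lip, 20 mm above the carrier's underside, where a fingertip pushes it toward the base's -y; the face runs from the lip's top down past the rails' tops.
- eye_loupe: black eye loupe, 36 mm across and 39 mm high, standing to the right of the base; origin at the centre of its underside.
- dropper: small amber dropper bottle, 32 mm across and 94 mm high, standing to the right of the base; origin at the centre of its underside.
- ochre_jar: ochre pigment jar with a black cap, 41 mm across and 52 mm high, standing to the left of the base; origin at the centre of its underside.
- mixing_dish: white porcelain mixing dish, 68 mm across and 15 mm high, to the left of the base; origin at the centre of its underside.

How it is judged (in metres and radians):
At the end, for the whole second after the job is handed in: The pointer tip stands within 5 mm of the red tab's centre line (within the tab's 10 mm width), the ring at rest and the tab not shifted by 4 mm or more; the slide carrier lies flat and at rest between its rails, within 3 mm of home against the stop (horizontal distance between pointer_tip and tab_mark below 0.005 m and velocity of joint pol_ring between -0.05 and 0.05 rad/s and y of slide_carrier in the frame of light_base between -0.003 and 0.003 m and x of slide_carrier in the frame of light_base between -0.004 and 0.004 m and z of slide_carrier in the frame of light_base below 0.087 m and angle between slide_carrier's own z axis and vertical below 0.05 rad and linear speed of slide_carrier below 0.02 m/s and distance of tab_mark from where it was at the start of the episode below 0.004 m); the robot touches nothing.
It fails at once if the slide carrier is lifted by more than 10 mm or tipped by more than 15 degrees (height (world z) of slide_carrier above 0.094 m or angle between slide_carrier's own z axis and vertical above 0.26 rad).
It fails at once if the lever is squeezed or shoved with more than 20 N (contact force between anything else and pol_ring above 20 N).
It fails at once if the red memory tab is shifted by more than 4 mm (distance of tab_mark from where it was at the start of the episode above 0.004 m).
It fails at once if the eye loupe, dropper bottle, ochre jar or mixing dish is lifted or moved by more than 15 mm (distance of any of eye_loupe, dropper, ochre_jar, mixing_dish from where it was at the start of the episode above 0.015 m).
It also fails if it takes over 45 s, if anything falls off the work surface, if the arm or the gripper's body presses on something with over 40 N, if the wrist force passes 120 N, or if a joint passes its speed limit or range.

### The arm

A 6-joint arm with a two-finger parallel gripper is mounted at the origin on the work surface; the furniture and walls round the work are solid. World frame = base frame: x ahead of the robot, y to its left, z up, the work surface at z = 0. Lengths are in m, angles in degrees, forces in N, time in s.
With the tool pointing down it reaches from about 0.4 to 0.825 m from the base axis. Payload 7 kg.
Tool frame: the origin (TCP) lies between the finger pads; the fingertips stand 11 mm ahead of it and the grasp point (between the pads) lies 8 mm behind it; z points along the fingers, y is the direction in which the jaws open and shut (so a half turn about z gives the same grasp; the last joint's range is limited). The gripper opens to 88 mm and grips with 3 to 60 N. Pads are 19 mm wide; open, the fingers measure 130 mm over their backs; the gripper's body (78 mm by 193 mm) begins 47 mm behind the grasp point.
Start: joints at [90.247, 20.546, 0.682, 0, -70.136, -16.507], TCP at [0.189, 0.648, 0.215] pointing down, gripper open.
Joint ranges: [-176.03, 176.03], [-82.01, 121.73], [-58.28, 71.71], [-173.87, 95.51], [-174.79, -0.11], [-173.66, 173.66]. Speed limits (degrees/s): [136.94, 136.94, 172.46, 180, 180, 180].

### API

Orientations are given as [roll, pitch, yaw] about the fixed x, y, z axes, in that order (R = Rz(yaw) Ry(pitch) Rx(roll)).
In Python, from plant import r gives the robot as it stands.
- The arm moves only by the shell command python3 -m inch 'ROWS' [OPENING] [FORCE]. ROWS is JSON, a list of rows, each an object of numbers: "x", "y", "z": the shift along the tool's x, y, z as a fraction of full scale; "yaw": the turn about the tool's z as a fraction of full scale. In form: [{"x": .., "y": .., "z": .., "yaw": ..}, ...]. A call has 1 to 5 rows; each row shifts and turns the pose as measured when the row begins, along the tool's axes as they then stand; what a row does not reach is not made up. Full scale, the value 1, is 0.025 m for a shift and 4 degrees for a turn. A row lasts 1/12 s, in which the tool goes at most 41.7 mm and 7.16 degrees, less where a joint would pass 70% of its speed; a pose out of reach is approached as far as the arm can. A call with a number of a shift or a turn outside -1 to 1 is refused whole. A call with a gripper value outside its range is refused whole. OPENING is the opening, from -1 (shut) to 1 (fully open), set as the call begins (- or left out, the last holds). The fingers move at their own pace and stop on an object; FORCE is the grip in N (left out, the last holds). Time passes only in rows, so rows that do not move let the fingers close. It gives the time, the measured TCP pose, the force and the opening at its end, in the units of the state.
- r.get_state(): the state, without advancing time (a new reading comes with each control period).
- r.capture(name): name is "scene" or "top" or "wrist"; returns (picture, depth): 384x512x3 uint8, red, green, blue; 384x512 float32, m along the optical axis (not along the pixel's ray), 0 where there is no reading.
- r.camera_info(name): a dict with "mtx" (3x3 intrinsics, pixels), "k1" (the pictures are not rectified: a ray, as slopes to the right and down, at radius r is drawn at 1 + k1 r^2 times it, then the intrinsics apply), "pose" (4x4, takes a point from camera to world coordinates). Camera axes: x right, y down, z forward; pixel columns grow to the right and rows downward; lengths in m; the calibration is good to about 2 mm. A picture is of the moment at which its call begins: read the wrist's pose just before it. camera_info takes no time and is no camera call; for the wrist camera it gives the pose at the moment of the call.
- r.close_job(): hands the job in, once; it reports no verdict.
The state is a dict: "time_s": time; "joints": joint angles; "qd": joint speeds; "joint_torque": joint torques, N m; "tcp_pos": TCP position; "eef_rot": TCP orientation; "contact_force": force on the tool from outside, world axes, zero at the start; "moment": the same for the moment, N m; "gripper_width": finger opening in m.
Only numpy, scipy, OpenCV 4.12 (cv2) and the standard library are available. Lean on these libraries where they do the work, as an engineer would, in place of code of your own. Each camera call takes 0.05 s, during which the arm holds its last target. There are 200 camera calls.

## Working session

There is one attempt and no reset: what is moved stays moved. The work goes in short steps, Python scripts to look and compute and a shell command to move; the robot and the scene stay as the last step left them, time stands still between calls to the robot, and variables do not carry over. Pictures are saved under pics/ and viewed, about 8 in all and at most 12, crops included, and the job is handed in when it is done.

```bash
ls; mkdir -p pics; cat > h.py <<'E'
import numpy as np,cv2
from plant import r
def grab(n):
    ci=r.camera_info(n); p,d=r.capture(n); return ci,p,d
def cloud(ci,d):
    h,w=d.shape; u,v=np.meshgrid(np.arange(w),np.arange(h))
    K=np.array(ci["mtx"],float)
    q=cv2.undistortPoints(np.stack([u,v],-1).reshape(-1,1,2).astype(float),K,np.array([ci["k1"],0,0,0.])).reshape(h,w,2)
    P=np.dstack([q*d[...,None],d]); T=np.array(ci["pose"])
    return P@T[:3,:3].T+T[:3,3]
E
python3 - <<'E'
from h import *
for n in("top","scene"):
    ci,p,d=grab(n); cv2.imwrite(f"pics/{n}0.png",p[...,::-1]); np.savez(f"{n}0.npz",P=cloud(ci,d),p=p,d=d)
    print(n,np.round(ci["pose"],3).tolist(),ci["mtx"],ci["k1"])
s=r.get_state();print({k:np.round(v,3).tolist() for k,v in s.items()})
E
```

```text
pics
top [[-0.018, -0.997, 0.07, 0.46], [-1.0, 0.017, -0.014, 0.038], [0.012, -0.07, -0.997, 1.067], [0.0, 0.0, 0.0, 1.0]] [[400.8600855    0.         252.9998047 ]
 [  0.         400.8600855  193.70240429]
 [  0.           0.           1.        ]] -0.09615682881545325
scene [[0.753, -0.455, 0.475, 0.139], [-0.658, -0.509, 0.555, -0.438], [-0.011, -0.73, -0.683, 0.673], [0.0, 0.0, 0.0, 1.0]] [[373.04886596   0.         254.43289775]
 [  0.         373.04886596 191.48419616]
 [  0.           0.           1.        ]] -0.040345222163732056
{'time_s': 0.1, 'joints': [90.246, 20.589, 0.639, -0.019, -70.14, -16.506], 'qd': [0.017, -0.14, 0.048, 0.024, 0.057, -0.037], 'joint_torque': [-0.003, -58.417, 29.375, 7.016, 0.01, -0.0], 'tcp_pos': [0.189, 0.648, 0.214], 'eef_rot': [179.909, -0.008, -16.266], 'contact_force': [0.542, -1.146, -0.164], 'moment': [0.002, -0.021, -0.059], 'gripper_width': 0.088}
```

View pics/top0.png

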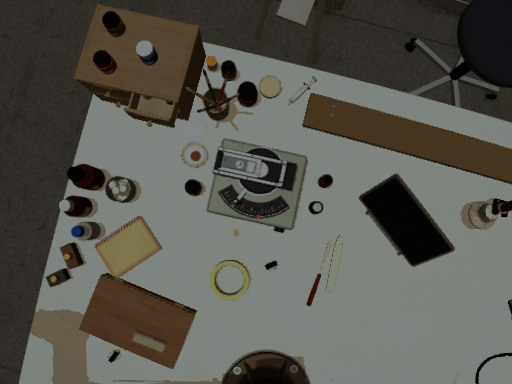

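View pics/scene0.png

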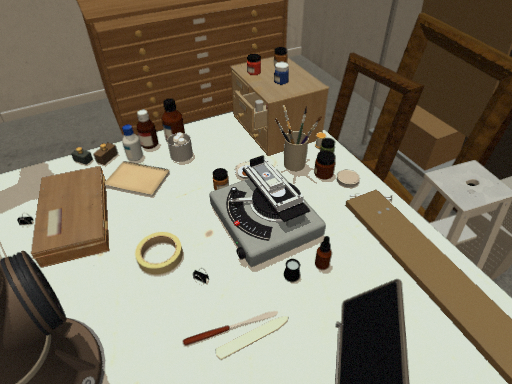

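The base sits at about (258,184) in the top view, yaw roughly -10°. The lever is near (235,195), the red tab near (258,216), and the carrier's lip is at the left end of the stage. Next I'll fit the frame and zoom in.

```bash
cat > fit.py <<'E'
from h import *
z=np.load("top0.npz");P,p=z["P"],z["p"]
c=P[184,258,:2]
near=np.hypot(P[...,0]-c[0],P[...,1]-c[1])<0.2
m=near&(P[...,2]>.035)&(P[...,2]<.2)
n,l,st,ce=cv2.connectedComponentsWithStats(m.astype(np.uint8))
m=l==l[184,258]
rect=cv2.minAreaRect(P[m][:,:2].astype(np.float32)*1000);print("rect",rect, np.round(cv2.boxPoints(rect)).tolist())
tab=P[75:75];
print("table z",np.median(P[200:240,330:350,2]), "housing z",np.median(P[m][:,2]))
hsv=cv2.cvtColor(p,cv2.COLOR_RGB2HSV)
red=m&((hsv[...,0]<8)|(hsv[...,0]>172))&(hsv[...,1]>150)&(hsv[...,2]>80)
print("red",red.sum(),P[red].mean(0),np.argwhere(red).mean(0))
E
python3 fit.py; python3 -c "
import cv2
a=cv2.imread('pics/top0.png')[130:240,195:335]
cv2.imwrite('pics/c1.png',cv2.resize(a,None,fx=5,fy=5,interpolation=cv2.INTER_CUBIC))"
```

```text
rect ((554.1724243164062, 14.868171691894531), (224.947265625, 207.177978515625), 76.57136535644531) [[427.0, -70.0], [629.0, -119.0], [681.0, 100.0], [480.0, 148.0]]
table z -0.0008615504010467401 housing z 0.050340904987189905
red 10 [0.47453104 0.01224238 0.05427626] [216. 258.]
```

View pics/c1.png

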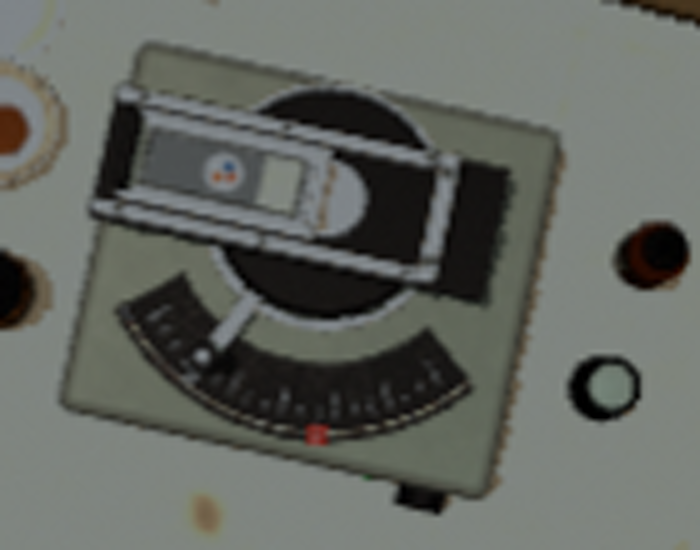

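The top crop shows the lever knob with its white dot at crop (204,355), the red tab at (317,435), the lip at the left end (~(140,150)), and the stop on the right at (440,215). The path to the base from the left is clear at height. I'll work out the frame with trimmed bounds while I move the arm over with the jaws shut.

```bash
cat >> fit.py <<'E'
from scipy.optimize import minimize
hm=m&(P[...,2]>.044)&(P[...,2]<.054); Q=P[hm][:,:2]
def bounds(a):
    R=np.array([[np.cos(a),-np.sin(a)],[np.sin(a),np.cos(a)]]); b=Q@R
    return R,b,np.percentile(b,[0.7,99.3],axis=0)
best=min(np.radians(np.arange(-18,-8,.1)),key=lambda a:np.prod(np.diff(bounds(a)[2],axis=0)))
R,b,B=bounds(best);print("yaw",np.degrees(best),"span",np.diff(B,axis=0))
bx=B[1,0]-.066; by=B[:,1].mean(); o=R@[bx,by];print("origin",o)
for nm,(v,u),zz in(("knob",(130+355/5-.5,195+204/5-.5),.096),("tab",(130+435/5-.5,195+317/5-.5),.057)):
    w=P[int(round(v)),int(round(u))]; q=(w[:2]-o)@R; print(nm,w,q,np.hypot(*q),np.arctan2(-q[1],-q[0]))
E
python3 fit.py
python3 -m inch '[{"x":0,"y":1,"z":0,"yaw":0},{"x":0,"y":1,"z":0,"yaw":0},{"x":0.6,"y":1,"z":0,"yaw":0},{"x":0.6,"y":1,"z":0,"yaw":0},{"x":0.6,"y":1,"z":0,"yaw":0}]' -1 10
```

```text
rect ((554.1724243164062, 14.868171691894531), (224.947265625, 207.177978515625), 76.57136535644531) [[427.0, -70.0], [629.0, -119.0], [681.0, 100.0], [480.0, 148.0]]
table z -0.0008615504010467401 housing z 0.050340904987189905
red 10 [0.47453104 0.01224238 0.05427626] [216. 258.]
yaw -13.69999999999994 span [[0.19064708 0.21684435]]
origin [0.5871647 0.0059022]
knob [0.51374813 0.06841924 0.09447117] [-0.08613423  0.04335053] 0.0964280761191993 -0.46627651167739503
tab [0.47455318 0.01220321 0.05265007] [-0.11089994 -0.02054896] 0.1127876639284693 0.18321485988996053
time_s: 0.52
tcp_pos: [0.1956, 0.5129, 0.2088]
eef_rot: [179.5, -0.1, -16.2]
contact_force: [0.6, 0.5, 0.2]
gripper_width: 0.0599
```

```bash
python3 -m inch '[{"x":1,"y":0.55,"z":-0.05,"yaw":0.1},{"x":1,"y":0.55,"z":-0.05,"yaw":0.1},{"x":1,"y":0.55,"z":-0.05,"yaw":0.1},{"x":1,"y":0.55,"z":-0.05,"yaw":0.1},{"x":1,"y":0.55,"z":-0.05,"yaw":0.1}]'
python3 -m inch '[{"x":1,"y":0.55,"z":-0.05,"yaw":0.1},{"x":1,"y":0.55,"z":-0.05,"yaw":0},{"x":1,"y":0.55,"z":-0.05,"yaw":0},{"x":1,"y":0.55,"z":-0.05,"yaw":0},{"x":1,"y":0.55,"z":-0.05,"yaw":0}]'
python3 - <<'E'
from h import *
for n in("top0","scene0"):
    P=np.load(n+".npz")["P"]
    m=(P[...,2]>.13)&(P[...,2]<.5)&(P[...,0]>.4)&(P[...,0]<.85)&(abs(P[...,1])<.4)
    g={}
    for q in P[m]: k=(round(q[0]/.04)*.04,round(q[1]/.04)*.04); g.setdefault((round(k[0],2),round(k[1],2)),[]).append(q[2])
    print(n,{k:(len(v),round(max(v),2)) for k,v in g.items() if len(v)>1})
E
```

```text
time_s: 0.93
tcp_pos: [0.2955, 0.4026, 0.2151]
eef_rot: [179.4, -0.1, -18.0]
contact_force: [0.4, 0.0, 0.4]
gripper_width: 0.0264
time_s: 1.35
tcp_pos: [0.3954, 0.2912, 0.222]
eef_rot: [179.3, -0.0, -18.3]
contact_force: [0.8, 0.5, 0.3]
gripper_width: 0.0005
top0 {(0.84, 0.24): (351, np.float64(0.23)), (0.84, 0.28): (250, np.float64(0.23)), (0.84, 0.36): (153, np.float64(0.23)), (0.84, 0.2): (208, np.float64(0.18)), (0.84, 0.16): (112, np.float64(0.18)), (0.84, 0.32): (250, np.float64(0.23)), (0.84, 0.4): (47, np.float64(0.18)), (0.8, 0.36): (440, np.float64(0.23)), (0.8, 0.32): (308, np.float64(0.22)), (0.8, 0.2): (310, np.float64(0.18)), (0.8, 0.16): (55, np.float64(0.18)), (0.8, 0.24): (282, np.float64(0.18)), (0.8, 0.28): (281, np.float64(0.18)), (0.8, 0.4): (151, np.float64(0.18)), (0.8, 0.12): (25, np.float64(0.16)), (0.8, 0.08): (31, np.float64(0.16)), (0.76, 0.2): (300, np.float64(0.18)), (0.76, 0.28): (176, np.float64(0.18)), (0.76, 0.24): (241, np.float64(0.18)), (0.76, 0.36): (53, np.float64(0.18)), (0.76, 0.32): (205, np.float64(0.18)), (0.76, 0.16): (33, np.float64(0.16)
[... 900 characters left out ...]
 np.float64(0.18)), (0.76, 0.24): (110, np.float64(0.18)), (0.72, 0.32): (55, np.float64(0.17)), (0.8, 0.2): (181, np.float64(0.18)), (0.84, 0.16): (164, np.float64(0.18)), (0.72, 0.28): (84, np.float64(0.17)), (0.76, 0.2): (288, np.float64(0.18)), (0.8, 0.16): (97, np.float64(0.18)), (0.72, 0.24): (60, np.float64(0.17)), (0.72, 0.2): (144, np.float64(0.18)), (0.68, 0.24): (51, np.float64(0.17)), (0.76, 0.16): (36, np.float64(0.16)), (0.8, 0.12): (28, np.float64(0.16)), (0.68, 0.2): (27, np.float64(0.17)), (0.8, 0.08): (31, np.float64(0.16)), (0.72, 0.16): (27, np.float64(0.16)), (0.76, 0.04): (11, np.float64(0.17)), (0.76, 0.08): (16, np.float64(0.16)), (0.72, 0.08): (15, np.float64(0.16))}
```

```bash
python3 -m inch '[{"x":1,"y":1,"z":0,"yaw":-1},{"x":1,"y":1,"z":0,"yaw":-1},{"x":1,"y":1,"z":0,"yaw":-1},{"x":1,"y":1,"z":0,"yaw":-1},{"x":1,"y":1,"z":0,"yaw":-1}]'
python3 -m inch '[{"x":0.6,"y":0.6,"z":0,"yaw":-1},{"x":0,"y":0,"z":0,"yaw":-0.5},{"x":0,"y":0,"z":0,"yaw":0}]'
python3 - <<'E'
from h import *
ci,p,d=grab("wrist"); cv2.imwrite("pics/w1.png",p[...,::-1]); np.savez("w1.npz",P=cloud(ci,d),p=p,d=d)
print(np.round(ci["pose"],3).tolist())
E
```

```text
time_s: 1.77
tcp_pos: [0.4981, 0.1397, 0.2233]
eef_rot: [179.4, 0.3, 2.5]
contact_force: [1.0, 0.9, 0.2]
gripper_width: 0.0006
time_s: 2.02
tcp_pos: [0.517, 0.1186, 0.2221]
eef_rot: [179.3, 0.4, 8.7]
contact_force: [0.6, -0.0, 0.0]
gripper_width: 0.0005
[[0.151, -0.954, -0.259, 0.586], [-0.988, -0.142, -0.051, 0.13], [0.012, 0.264, -0.964, 0.393], [0.0, 0.0, 0.0, 1.0]]
```

View pics/w1.png

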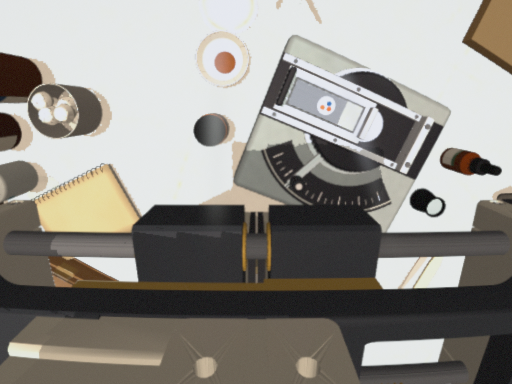

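The wrist view shows the lever's knob dot at (299,187), the lip at about (285,85), and the stop bar at about (425,145); the fingers hide the tab. I'll take the geometry from the depth cloud, using the stop face and rails as the reference.

```bash
cat > geo.py <<'E'
from h import *
import sys
a=np.radians(-13.7); R=np.array([[np.cos(a),-np.sin(a)],[np.sin(a),np.cos(a)]]); o=np.array([.5895,.0055])
def rep(fn):
    z=np.load(fn);P,p=z["P"],z["p"]
    b=(P[...,:2]-o)@R; Z=P[...,2]
    box=lambda m:(int(m.sum()),np.round(1000*np.percentile(b[m],[2,50,98],axis=0),1).tolist(),round(1000*np.median(Z[m]),1)) if m.sum()>3 else m.sum()
    S=(abs(b[...,0])<.045)
    print("lip ",box(S&(b[...,1]>.06)&(b[...,1]<.13)&(Z>.107)&(Z<.125)))
    print("stop",box(S&(b[...,1]<-.04)&(b[...,1]>-.08)&(Z>.098)&(Z<.11)))
    print("bar ",box(S&(b[...,1]<.03)&(b[...,1]>-.045)&(Z>.098)&(Z<.11)))
    print("rails",box(S&(Z>.089)&(Z<.0945)&(b[...,1]>-.04)&(b[...,1]<.04)&(abs(b[...,0])>.024)))
    print("stage",box((Z>.081)&(Z<.087)&(abs(b[...,0])<.06)&(b[...,1]<-.05)&(b[...,1]>-.11)))
    print("knob",box((b[...,0]<-.06)&(b[...,0]>-.12)&(abs(b[...,1])<.09)&(Z>.09)&(Z<.1)))
    h=cv2.cvtColor(p,cv2.COLOR_RGB2HSV); red=((h[...,0]<8)|(h[...,0]>172))&(h[...,1]>130)&(h[...,2]>60)&(np.hypot(*np.moveaxis(b,-1,0))<.13)&(b[...,0]<-.06)
    print("red",box(red))
    hm=(Z>.046)&(Z<.053)&(abs(b[...,0]+.03)<.115)&(abs(b[...,1])<.13)
    print("housing",box(hm))
    hh=hm&(b[...,0]>.05)&(abs(b[...,1])<.1)
    c=[]
    for k in np.arange(-.09,.1,.02):
        s=hh&(abs(b[...,1]-k)<.01)
        if s.sum()>5:c.append((k,b[s][:,0].max()))
    c=np.array(c);print("far edge",np.round(c*1000,1).tolist())
for f in sys.argv[1:]:print(f);rep(f)
E
python3 geo.py top0.npz w1.npz
```

```text
top0.npz
lip  (41, [[-18.2, 95.5], [-0.6, 98.5], [17.3, 101.1]], np.float64(112.5))
stop (100, [[-29.7, -57.6], [0.7, -52.9], [30.5, -48.7]], np.float64(102.7))
bar  (37, [[-15.7, 4.1], [0.7, 7.1], [16.8, 20.2]], np.float64(102.6))
rails (162, [[-31.4, -38.0], [25.1, 1.4], [31.9, 37.9]], np.float64(91.4))
stage (253, [[-32.6, -83.8], [1.0, -71.7], [33.1, -59.2]], np.float64(83.2))
knob (32, [[-95.9, 35.4], [-89.4, 41.6], [-83.0, 48.1]], np.float64(94.8))
red (19, [[-119.1, -26.7], [-114.5, -20.7], [-109.9, -15.4]], np.float64(54.6))
housing (3059, [[-124.2, -105.4], [-72.1, -14.6], [60.5, 103.9]], np.float64(48.5))
far edge [[-90.0, 64.4], [-70.0, 64.2], [-50.0, 64.0], [-30.0, 63.9], [-10.0, 64.5], [10.0, 63.2], [30.0, 63.5], [50.0, 62.7], [70.0, 63.1], [90.0, 61.9]]
w1.npz
lip  (271, [[-19.5, 95.9], [-0.8, 98.9], [16.6, 101.9]], np.float64(115.3))
stop (664, [[-31.3, -59.6], [-0.4, -53.1], [29.4, -50.4]], np.float64(105.2))
bar  (308, [[-16.7, 1.8], [-0.6, 6.5], [14.8, 27.3]], np.float64(105.0))
rails (898, [[-32.5, -37.8], [24.6, 1.0], [31.3, 38.4]], np.float64(93.5))
stage (766, [[-33.9, -86.4], [-1.3, -78.3], [31.6, -50.3]], np.float64(85.6))
knob (174, [[-98.3, 34.6], [-90.3, 42.3], [-83.6, 48.8]], np.float64(97.6))
red 0
housing (10558, [[-124.1, -106.5], [-68.5, 34.8], [61.8, 107.1]], np.float64(50.9))
far edge [[-90.0, 63.8], [-70.0, 64.6], [-50.0, 64.5], [-30.0, 64.6], [10.0, 63.8], [30.0, 64.2], [50.0, 63.9], [70.0, 63.4], [90.0, 63.5]]
```

```bash
python3 -m inch '[{"x":0.8,"y":0,"z":0,"yaw":-1},{"x":0.85,"y":0,"z":0,"yaw":0},{"x":0.85,"y":0,"z":0,"yaw":0},{"x":0.85,"y":0,"z":0,"yaw":0},{"x":0.85,"y":0,"z":0,"yaw":0}]'
python3 -m inch '[{"x":0,"y":0,"z":0,"yaw":0},{"x":0,"y":0,"z":0,"yaw":0}]'
cat > w.py <<'E'
# state in base frame; TCP and offset conversions
from h import *
a=np.radians(-13.5); R=np.array([[np.cos(a),-np.sin(a)],[np.sin(a),np.cos(a)]]); o=np.array([.5895,.0055])
s=r.get_state();t=np.array(s["tcp_pos"]);y=np.radians(s["eef_rot"][2])
X=np.array([np.cos(y),np.sin(y)]);Y=np.array([np.sin(y),-np.cos(y)])
print("t",round(s["time_s"],2),"base mm",np.round(1000*(t[:2]-o)@R,1),"z",round(1000*t[2],1),"yaw",np.round(s["eef_rot"],1),"F",np.round(s["contact_force"],1),"base x in tool",np.round([X@R[:,0],Y@R[:,0]],3),"-y in tool",np.round([-X@R[:,1],-Y@R[:,1]],3))
E
python3 w.py
```

```text
time_s: 2.48
tcp_pos: [0.6177, 0.1429, 0.2222]
eef_rot: [179.4, 0.5, 12.5]
contact_force: [0.7, 1.3, 0.6]
gripper_width: 0.0005
time_s: 2.65
tcp_pos: [0.6196, 0.1453, 0.2203]
eef_rot: [179.4, 0.6, 12.4]
contact_force: [-1.0, -0.8, 0.2]
gripper_width: 0.0004
t 2.65 base mm [ -3.4 142.9] z 220.3 yaw [179.4   0.6  12.4] F [-1.  -0.8  0.2] base x in tool [0.899 0.437] -y in tool [-0.437  0.899]
```

```bash
python3 -m inch '[{"x":0.1,"y":0.05,"z":1,"yaw":0},{"x":0,"y":0,"z":1,"yaw":0},{"x":0,"y":0,"z":1,"yaw":0},{"x":0,"y":0,"z":1,"yaw":0},{"x":0,"y":0,"z":0.2,"yaw":0}]'
python3 -m inch '[{"x":0,"y":0,"z":0,"yaw":0},{"x":0,"y":0,"z":0,"yaw":0}]' >/dev/null; python3 w.py
```

```text
time_s: 3.07
tcp_pos: [0.6194, 0.147, 0.1153]
eef_rot: [179.5, 0.3, 12.4]
contact_force: [-1.6, -0.3, -1.9]
gripper_width: 0.0004
t 3.23 base mm [ -5.9 144.3] z 114.9 yaw [179.4   0.4  12.4] F [-0.2  0.5  0.7] base x in tool [0.899 0.437] -y in tool [-0.437  0.899]
```

```bash
python3 -m inch '[{"x":0.18,"y":0.09,"z":0.15,"yaw":0},{"x":-0.09,"y":0.18,"z":0,"yaw":0},{"x":-0.09,"y":0.18,"z":0,"yaw":0},{"x":-0.09,"y":0.18,"z":0,"yaw":0},{"x":0,"y":0,"z":0,"yaw":0}]'; python3 w.py
```

```text
time_s: 3.65
tcp_pos: [0.6212, 0.1315, 0.1172]
eef_rot: [179.5, -0.1, 12.5]
contact_force: [-0.2, -0.2, -0.1]
gripper_width: 0.0005
t 3.65 base mm [  1.4 129.9] z 117.2 yaw [ 1.795e+02 -1.000e-01  1.250e+01] F [-0.2 -0.2 -0.1] base x in tool [0.899 0.438] -y in tool [-0.438  0.899]
```

```bash
python3 - <<'E'
from h import *
ci,p,d=grab("scene"); cv2.imwrite("pics/s2.png",cv2.resize(p[130:270,180:350,::-1],None,fx=4,fy=4,interpolation=cv2.INTER_CUBIC))
E
```

```text
(no output)
```

View pics/s2.png

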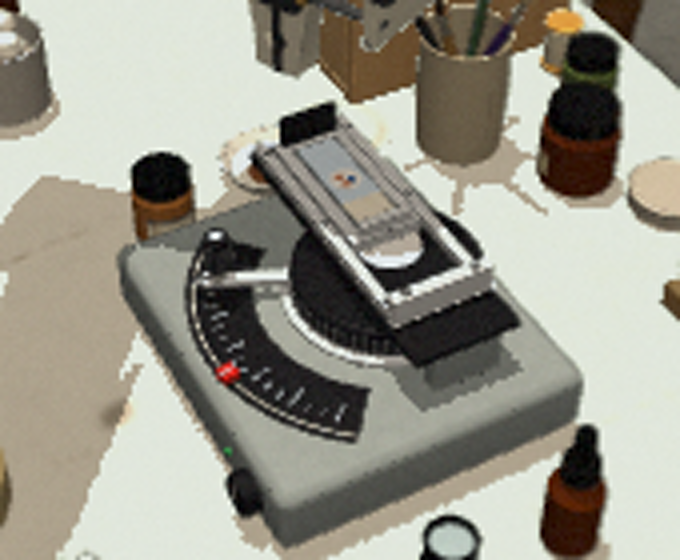

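The fingertips (crop (285,50)) are still behind and clear of the black lip (310,120), and nothing has moved. I'll lower them slightly and keep going.

```bash
python3 -m inch '[{"x":0,"y":0,"z":0.25,"yaw":0},{"x":0,"y":0,"z":0.05,"yaw":0},{"x":-0.07,"y":0.14,"z":0,"yaw":0},{"x":-0.07,"y":0.14,"z":0,"yaw":0},{"x":0,"y":0,"z":0,"yaw":0}]'; python3 w.py
python3 -m inch '[{"x":-0.09,"y":0.18,"z":0.03,"yaw":0},{"x":-0.09,"y":0.18,"z":0.03,"yaw":0},{"x":-0.09,"y":0.18,"z":0.03,"yaw":0},{"x":-0.09,"y":0.18,"z":0.03,"yaw":0},{"x":0,"y":0,"z":0,"yaw":0}]'; python3 w.py
```

```text
time_s: 4.12
tcp_pos: [0.6195, 0.1233, 0.1095]
eef_rot: [179.5, -0.1, 12.5]
contact_force: [-0.5, -0.3, -0.2]
gripper_width: 0.0003
t 4.12 base mm [  1.7 121.6] z 109.5 yaw [ 1.795e+02 -1.000e-01  1.250e+01] F [-0.5 -0.3 -0.2] base x in tool [0.899 0.438] -y in tool [-0.438  0.899]
time_s: 4.53
tcp_pos: [0.6139, 0.1015, 0.1061]
eef_rot: [179.5, -0.1, 12.5]
contact_force: [0.3, 0.6, -0.5]
gripper_width: 0.0003
t 4.53 base mm [ 1.3 99.1] z 106.1 yaw [ 1.795e+02 -1.000e-01  1.250e+01] F [ 0.3  0.6 -0.5] base x in tool [0.899 0.438] -y in tool [-0.438  0.899]
```

```bash
python3 -m inch '[{"x":-0.07,"y":0.14,"z":-0.12,"yaw":0},{"x":-0.07,"y":0.14,"z":0,"yaw":0},{"x":-0.07,"y":0.14,"z":0,"yaw":0},{"x":0,"y":0,"z":0,"yaw":0}]'; python3 w.py
python3 - <<'E'
from h import *
ci,p,d=grab("wrist"); cv2.imwrite("pics/w3.png",p[...,::-1]); np.savez("w3.npz",P=cloud(ci,d),p=p,d=d)
ci,p,d=grab("scene"); cv2.imwrite("pics/s3.png",cv2.resize(p[120:270,180:350,::-1],None,fx=4,fy=4,interpolation=cv2.INTER_CUBIC)); np.savez("s3.npz",P=cloud(ci,d),p=p,d=d)
E
python3 geo.py w3.npz s3.npz
```

```text
time_s: 4.87
tcp_pos: [0.6108, 0.0886, 0.1098]
eef_rot: [179.5, -0.1, 12.4]
contact_force: [0.2, -0.1, 0.2]
gripper_width: 0.0003
t 4.87 base mm [ 1.3 85.8] z 109.8 yaw [ 1.795e+02 -1.000e-01  1.240e+01] F [ 0.2 -0.1  0.2] base x in tool [0.899 0.438] -y in tool [-0.438  0.899]
w3.npz
lip  (212, [[6.5, 87.3], [12.5, 98.5], [17.6, 101.2]], np.float64(115.4))
stop (622, [[0.1, -59.0], [16.3, -51.9], [30.6, -50.1]], np.float64(105.0))
bar  0
rails (128, [[26.9, -20.5], [30.7, -7.8], [31.5, 39.5]], np.float64(93.1))
stage (353, [[-11.9, -86.5], [13.7, -81.2], [32.2, -50.2]], np.float64(85.6))
knob 0
red 0
housing (5746, [[-104.1, -106.6], [50.3, 52.9], [63.5, 108.1]], np.float64(50.4))
far edge [[-90.0, 65.4], [-70.0, 64.5], [-50.0, 65.1], [-30.0, 65.1], [-10.0, 64.1], [10.0, 63.9], [30.0, 63.8], [50.0, 63.7], [70.0, 63.2], [90.0, 63.7]]
s3.npz
lip  (30, [[-21.5, 70.2], [-11.9, 97.3], [-2.8, 102.7]], np.float64(112.7))
stop (131, [[-33.5, -59.6], [-3.8, -56.8], [28.2, -50.7]], np.float64(103.9))
bar  (50, [[-18.7, 1.3], [-2.6, 4.1], [13.1, 8.4]], np.float64(103.4))
rails (163, [[-34.6, -37.5], [-27.4, 2.4], [29.4, 38.0]], np.float64(92.3))
stage (329, [[-35.3, -85.8], [-3.9, -71.8], [30.3, -57.5]], np.float64(84.2))
knob (38, [[-100.3, 34.8], [-92.4, 41.8], [-85.3, 50.2]], np.float64(95.4))
red (24, [[-122.5, -26.2], [-116.7, -22.1], [-111.0, -8.3]], np.float64(56.4))
housing (3243, [[-128.5, -109.5], [-75.8, -49.6], [56.7, 103.2]], np.float64(49.6))
far edge [[-90.0, 61.2], [-70.0, 61.6], [-50.0, 62.0], [-30.0, 61.6], [90.0, 60.1]]
```

View pics/s3.png

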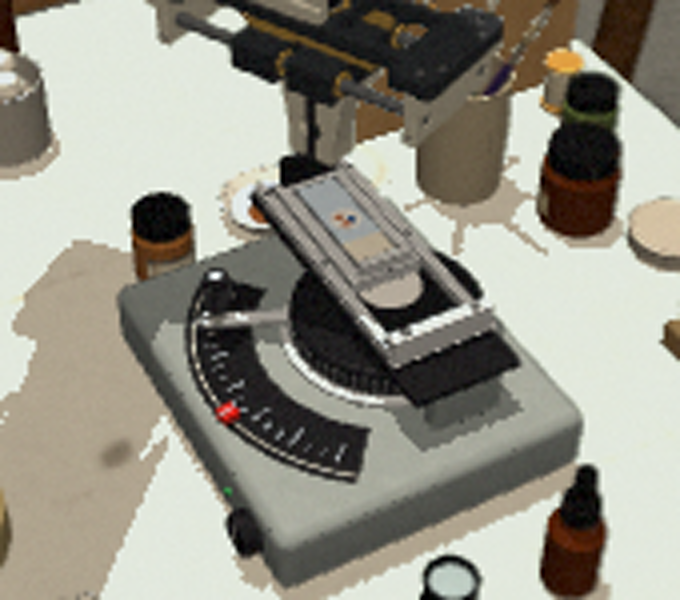

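The carrier hasn't moved yet (bar still at y≈4), although the TCP reads base y 86. I'll find the real fingers in the cloud before pushing further.

```bash
python3 - <<'E'
from h import *
a=np.radians(-13.5); R=np.array([[np.cos(a),-np.sin(a)],[np.sin(a),np.cos(a)]]); o=np.array([.5895,.0055])
for f in("s3.npz","w3.npz"):
    P=np.load(f)["P"]; b=(P[...,:2]-o)@R*1000; Z=P[...,2]*1000
    for lo,hi in((60,85),(85,95),(95,105),(105,112),(112,118),(118,125),(125,140),(140,160),(160,190)):
        m=(Z>lo)&(Z<hi)&(abs(b[...,0])<70)&(b[...,1]>60)&(b[...,1]<180)
        if m.sum()>3: print(f,lo,hi,m.sum(),np.round(np.percentile(b[m],[2,50,98],axis=0)).tolist())
E
python3 -c "
import cv2
a=cv2.imread('pics/s3.png')[60:260,180:440]
cv2.imwrite('pics/s3c.png',cv2.resize(a,None,fx=3,fy=3))
b=cv2.imread('pics/w3.png');cv2.imwrite('pics/w3b.png',b)"
```

```text
s3.npz 60 85 28 [[-37.0, 62.0], [-36.0, 83.0], [-21.0, 114.0]]
s3.npz 85 95 207 [[-35.0, 61.0], [-17.0, 85.0], [29.0, 109.0]]
s3.npz 95 105 133 [[-23.0, 61.0], [-5.0, 81.0], [14.0, 99.0]]
s3.npz 105 112 21 [[-21.0, 94.0], [-12.0, 97.0], [0.0, 101.0]]
s3.npz 112 118 14 [[-21.0, 96.0], [-14.0, 98.0], [-6.0, 104.0]]
s3.npz 118 125 4 [[-9.0, 69.0], [-5.0, 75.0], [-2.0, 84.0]]
s3.npz 125 140 81 [[-16.0, 68.0], [-7.0, 77.0], [16.0, 97.0]]
s3.npz 140 160 116 [[-18.0, 66.0], [-7.0, 77.0], [15.0, 96.0]]
s3.npz 160 190 70 [[-65.0, 61.0], [-7.0, 75.0], [23.0, 161.0]]
w3.npz 60 85 226 [[-6.0, 63.0], [22.0, 104.0], [33.0, 113.0]]
w3.npz 85 95 1836 [[-6.0, 62.0], [25.0, 96.0], [33.0, 112.0]]
w3.npz 95 105 1015 [[-6.0, 64.0], [15.0, 84.0], [22.0, 101.0]]
w3.npz 105 112 42 [[4.0, 96.0], [18.0, 101.0], [18.0, 101.0]]
w3.npz 112 118 173 [[7.0, 95.0], [13.0, 98.0], [18.0, 101.0]]
w3.npz 118 125 13 [[8.0, 86.0], [10.0, 88.0], [11.0, 92.0]]
w3.npz 125 140 174 [[8.0, 84.0], [10.0, 90.0], [14.0, 96.0]]
w3.npz 140 160 199 [[6.0, 84.0], [10.0, 89.0], [14.0, 94.0]]
w3.npz 160 190 590 [[-30.0, 79.0], [-2.0, 86.0], [9.0, 174.0]]
```

View pics/w3b.png

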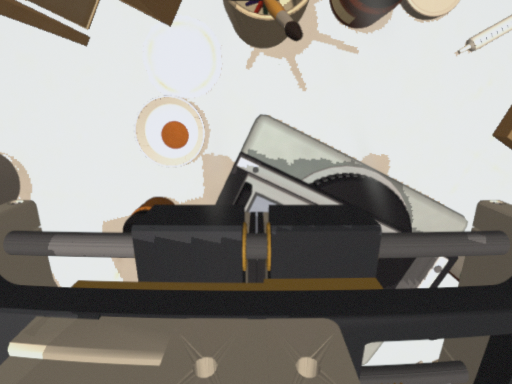

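The depth cloud puts the closed fingertips at z≈119–120 mm. That is about 20 mm above the nominal position, so they passed just over the lip without touching it (no force, carrier still). I'll back off behind the lip and come in 20 mm lower.

```bash
python3 -m inch '[{"x":0,"y":0,"z":-0.6,"yaw":0},{"x":0,"y":0,"z":-0.4,"yaw":0},{"x":0.44,"y":-0.9,"z":0,"yaw":0},{"x":0.44,"y":-0.9,"z":0,"yaw":0},{"x":0,"y":0,"z":0,"yaw":0}]'; python3 w.py
python3 - <<'E'
from h import *
a=np.radians(-13.5); R=np.array([[np.cos(a),-np.sin(a)],[np.sin(a),np.cos(a)]]); o=np.array([.5895,.0055])
ci,p,d=grab("scene"); P=cloud(ci,d); b=(P[...,:2]-o)@R*1000; Z=P[...,2]*1000
m=(Z>116)&(Z<170)&(abs(b[...,0])<25)&(b[...,1]>100)&(b[...,1]<170)
print(np.round(np.percentile(Z[m],[0,1,3,5,10])),np.round(np.percentile(b[m],[2,50,98],axis=0)).tolist())
E
```

```text
time_s: 5.38
tcp_pos: [0.6234, 0.1391, 0.1366]
eef_rot: [179.6, -0.2, 12.3]
contact_force: [-0.3, -0.8, 0.2]
gripper_width: 0.0005
t 5.38 base mm [  1.8 137.8] z 136.6 yaw [179.6  -0.2  12.3] F [-0.3 -0.8  0.2] base x in tool [0.9   0.436] -y in tool [-0.436  0.9  ]
[150. 151. 151. 151. 153.] [[-16.0, 119.0], [-6.0, 128.0], [17.0, 149.0]]
```

```bash
python3 -m inch '[{"x":0.03,"y":-0.06,"z":0.7,"yaw":0},{"x":0.03,"y":-0.06,"z":0.7,"yaw":0},{"x":0,"y":0,"z":0.35,"yaw":0},{"x":0,"y":0,"z":0,"yaw":0}]'; python3 w.py
python3 - <<'E'
from h import *
a=np.radians(-13.5); R=np.array([[np.cos(a),-np.sin(a)],[np.sin(a),np.cos(a)]]); o=np.array([.5895,.0055])
ci,p,d=grab("scene"); P=cloud(ci,d); b=(P[...,:2]-o)@R*1000; Z=P[...,2]*1000
cv2.imwrite("pics/s4.png",cv2.resize(p[110:210,200:320,::-1],None,fx=6,fy=6,interpolation=cv2.INTER_CUBIC))
for lo in range(60,140,6):
    m=(Z>lo)&(Z<lo+6)&(abs(b[...,0])<25)&(b[...,1]>104)&(b[...,1]<170)
    if m.sum()>2:print(lo,m.sum(),np.round(np.percentile(b[m],[2,50,98],axis=0)).tolist())
E
```

```text
time_s: 5.77
tcp_pos: [0.6243, 0.1413, 0.0929]
eef_rot: [179.6, -0.3, 12.4]
contact_force: [-0.5, -0.4, -0.7]
gripper_width: 0.0007
t 5.77 base mm [  2.2 140.2] z 92.9 yaw [179.6  -0.3  12.4] F [-0.5 -0.4 -0.7] base x in tool [0.899 0.437] -y in tool [-0.437  0.899]
90 3 [[23.0, 106.0], [23.0, 108.0], [24.0, 109.0]]
102 6 [[-13.0, 128.0], [-8.0, 138.0], [-4.0, 146.0]]
108 25 [[-15.0, 122.0], [-5.0, 130.0], [13.0, 149.0]]
114 28 [[-16.0, 123.0], [-5.0, 130.0], [15.0, 148.0]]
120 28 [[-15.0, 123.0], [-5.0, 131.0], [14.0, 146.0]]
126 32 [[-17.0, 122.0], [-7.0, 135.0], [14.0, 149.0]]
132 27 [[-16.0, 120.0], [-7.0, 130.0], [15.0, 151.0]]
138 34 [[-17.0, 119.0], [-5.0, 129.0], [16.0, 151.0]]
```

View pics/s4.png

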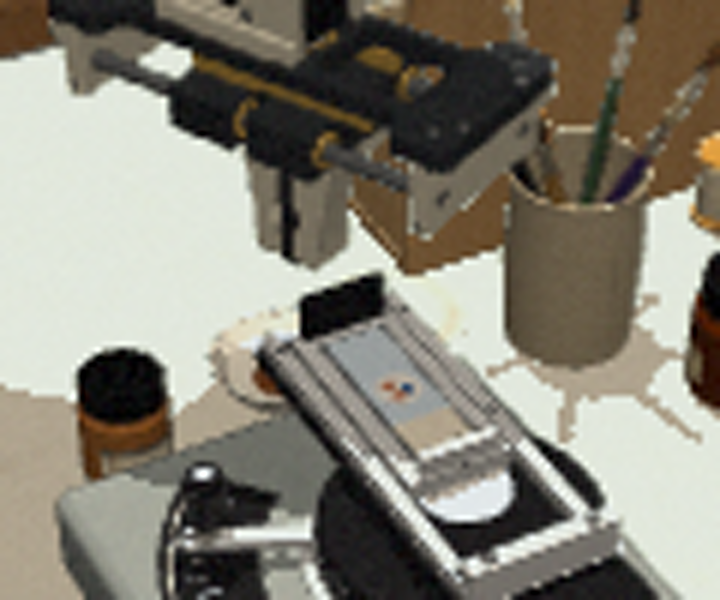

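The fingertips are visible behind the lip now, at z≈105 and clear of everything. I'll drop 5 mm and push.

```bash
python3 -m inch '[{"x":0,"y":0,"z":0.2,"yaw":0},{"x":-0.12,"y":0.24,"z":0,"yaw":0},{"x":-0.12,"y":0.24,"z":0,"yaw":0},{"x":-0.07,"y":0.14,"z":0,"yaw":0},{"x":-0.07,"y":0.14,"z":0,"yaw":0}]'; python3 w.py
python3 -m inch '[{"x":-0.07,"y":0.14,"z":0,"yaw":0},{"x":-0.07,"y":0.14,"z":0,"yaw":0},{"x":-0.07,"y":0.14,"z":0,"yaw":0},{"x":-0.07,"y":0.14,"z":0,"yaw":0},{"x":0,"y":0,"z":0,"yaw":0}]'; python3 w.py
cat > look.py <<'E'
from h import *
import sys
n,k=sys.argv[1:3]
ci,p,d=grab(n); np.savez(k+".npz",P=cloud(ci,d),p=p,d=d)
E
python3 look.py scene s5; python3 geo.py s5.npz | head -4
```

```text
time_s: 6.23
tcp_pos: [0.6204, 0.119, 0.0911]
eef_rot: [179.6, -0.5, 12.5]
contact_force: [0.3, -0.0, -1.3]
gripper_width: 0.0005
t 6.23 base mm [  3.6 117.6] z 91.1 yaw [179.6  -0.5  12.5] F [ 0.3 -0.  -1.3] base x in tool [0.899 0.438] -y in tool [-0.438  0.899]
time_s: 6.65
tcp_pos: [0.6166, 0.1013, 0.0925]
eef_rot: [179.7, -0.7, 12.4]
contact_force: [0.1, 0.6, -0.9]
gripper_width: 0.0004
t 6.65 base mm [ 3.9 99.5] z 92.5 yaw [179.7  -0.7  12.4] F [ 0.1  0.6 -0.9] base x in tool [0.9   0.436] -y in tool [-0.436  0.9  ]
s5.npz
lip  (139, [[-20.7, 73.6], [-4.4, 84.1], [18.0, 106.9]], np.float64(114.4))
stop (132, [[-33.5, -59.9], [-3.9, -56.8], [28.7, -50.1]], np.float64(103.9))
bar  (57, [[-19.2, -20.3], [-2.4, -17.9], [12.9, -3.9]], np.float64(102.9))
```

The carrier is sliding: the bar has gone from y +4 to −18, with about 29 mm left. Continuing.

```bash
python3 -m inch '[{"x":-0.09,"y":0.14,"z":0.12,"yaw":0},{"x":-0.09,"y":0.14,"z":0,"yaw":0},{"x":-0.09,"y":0.14,"z":0,"yaw":0},{"x":-0.09,"y":0.14,"z":0,"yaw":0},{"x":-0.07,"y":0.14,"z":0,"yaw":0}]'; python3 w.py
python3 -m inch '[{"x":-0.03,"y":0.07,"z":0,"yaw":0},{"x":-0.03,"y":0.07,"z":0,"yaw":0},{"x":0,"y":0,"z":0,"yaw":0}]'; python3 w.py
python3 look.py scene s6; python3 geo.py s6.npz | head -4
```

```text
time_s: 7.12
tcp_pos: [0.6112, 0.0826, 0.0902]
eef_rot: [179.7, -0.9, 12.5]
contact_force: [0.6, 2.1, 1.0]
gripper_width: 0.0004
t 7.12 base mm [ 3.1 80.1] z 90.2 yaw [179.7  -0.9  12.5] F [0.6 2.1 1. ] base x in tool [0.899 0.438] -y in tool [-0.438  0.899]
time_s: 7.37
tcp_pos: [0.61, 0.0775, 0.0902]
eef_rot: [179.7, -0.9, 12.4]
contact_force: [0.3, 2.0, -0.7]
gripper_width: 0.0008
t 7.37 base mm [ 3.1 74.8] z 90.2 yaw [179.7  -0.9  12.4] F [ 0.3  2.  -0.7] base x in tool [0.899 0.438] -y in tool [-0.438  0.899]
s6.npz
lip  (72, [[-15.2, 60.4], [-7.1, 71.2], [14.5, 85.8]], np.float64(115.8))
stop (183, [[-33.5, -59.7], [-3.4, -54.2], [28.1, -40.8]], np.float64(103.6))
bar  (60, [[-21.2, -44.6], [-5.2, -42.6], [13.9, -1.0]], np.float64(102.9))
```

```bash
python3 -m inch '[{"x":-0.04,"y":0.08,"z":0,"yaw":0},{"x":-0.04,"y":0.08,"z":0,"yaw":0},{"x":0,"y":0,"z":0,"yaw":0}]'; python3 w.py
python3 -m inch '[{"x":-0.03,"y":0.06,"z":0,"yaw":0},{"x":-0.03,"y":0.06,"z":0,"yaw":0},{"x":0,"y":0,"z":0,"yaw":0}]'; python3 w.py
python3 look.py scene s7; python3 geo.py s7.npz | head -4
```

```text
time_s: 7.67
tcp_pos: [0.609, 0.0731, 0.0902]
eef_rot: [179.7, -0.9, 12.5]
contact_force: [0.3, 0.8, 0.5]
gripper_width: 0.0005
t 7.67 base mm [ 3.2 70.3] z 90.2 yaw [179.7  -0.9  12.5] F [0.3 0.8 0.5] base x in tool [0.899 0.438] -y in tool [-0.438  0.899]
time_s: 7.92
tcp_pos: [0.6092, 0.0718, 0.0904]
eef_rot: [179.9, -1.1, 12.5]
contact_force: [-0.5, 2.3, -0.8]
gripper_width: 0.0005
t 7.92 base mm [ 3.7 69.1] z 90.4 yaw [179.9  -1.1  12.5] F [-0.5  2.3 -0.8] base x in tool [0.899 0.438] -y in tool [-0.438  0.899]
s7.npz
lip  (53, [[-15.0, 60.2], [-10.5, 69.6], [17.5, 80.2]], np.float64(116.9))
stop (167, [[-33.1, -59.6], [-3.7, -55.2], [28.2, -44.3]], np.float64(103.8))
bar  (8, [[-10.4, -44.7], [-1.5, -44.2], [11.9, -2.2]], np.float64(104.0))
```

```bash
python3 -m inch '[{"x":-0.05,"y":0.1,"z":0,"yaw":0},{"x":-0.05,"y":0.1,"z":0,"yaw":0}]'; python3 w.py
python3 -m inch '[{"x":0.1,"y":-0.2,"z":0,"yaw":0},{"x":0.2,"y":-0.4,"z":0,"yaw":0},{"x":0.2,"y":-0.4,"z":-0.5,"yaw":0},{"x":0,"y":0,"z":-1,"yaw":0},{"x":0,"y":0,"z":-1,"yaw":0}]';python3 w.py
python3 look.py scene s8; python3 geo.py s8.npz | head -4; python3 look.py top t8; python3 geo.py t8.npz
```

```text
time_s: 8.13
tcp_pos: [0.6104, 0.0707, 0.0912]
eef_rot: [-179.9, -1.5, 12.5]
contact_force: [1.9, 15.1, 2.2]
gripper_width: 0.0
t 8.13 base mm [ 5.1 68.3] z 91.2 yaw [-179.9   -1.5   12.5] F [ 1.9 15.1  2.2] base x in tool [0.899 0.439] -y in tool [-0.439  0.899]
time_s: 8.55
tcp_pos: [0.6113, 0.097, 0.1489]
eef_rot: [179.9, -0.6, 12.4]
contact_force: [0.5, -0.4, 0.4]
gripper_width: 0.0004
t 8.55 base mm [-0.2 94. ] z 148.9 yaw [179.9  -0.6  12.4] F [ 0.5 -0.4  0.4] base x in tool [0.899 0.437] -y in tool [-0.437  0.899]
s8.npz
lip  0
stop (168, [[-33.3, -59.7], [-4.2, -55.0], [27.9, -43.6]], np.float64(103.9))
bar  (12, [[-20.6, -44.6], [-11.3, -43.6], [5.2, -17.2]], np.float64(103.7))
t8.npz
lip  0
stop (135, [[-29.1, -57.5], [-0.6, -51.2], [30.5, -42.5]], np.float64(103.3))
bar  (22, [[-17.3, -44.8], [-3.7, -43.0], [14.3, -5.5]], np.float64(102.7))
rails (131, [[-31.5, -38.3], [-26.1, -8.9], [31.8, 37.0]], np.float64(91.2))
stage (244, [[-32.2, -84.1], [0.5, -71.1], [32.7, -59.0]], np.float64(83.2))
knob (33, [[-96.6, 35.3], [-89.5, 41.5], [-83.2, 48.1]], np.float64(95.0))
red (17, [[-119.2, -26.4], [-114.4, -20.1], [-109.8, -15.4]], np.float64(55.1))
housing (2961, [[-124.6, -105.6], [-73.6, -22.4], [59.6, 102.9]], np.float64(48.5))
far edge [[-90.0, 64.5], [-70.0, 63.9], [-50.0, 63.4], [-30.0, 64.6], [-10.0, 62.9], [50.0, 64.3], [70.0, 62.4]]
```

15 N against the stop, so the carrier is home. Next is the lever: knob at base (-90,42), angle ≈ -0.435, tab ≈ +0.177. I'll rotate the tool and go to the left of the knob.

```bash
python3 -m inch '[{"x":-0.5,"y":-0.2,"z":0,"yaw":1},{"x":-0.5,"y":-0.2,"z":0,"yaw":1},{"x":-0.5,"y":-0.1,"z":0,"yaw":1},{"x":-0.5,"y":-0.1,"z":0,"yaw":1},{"x":-0.5,"y":0,"z":0,"yaw":1}]'>/dev/null
python3 -m inch '[{"x":-0.3,"y":0,"z":0,"yaw":1},{"x":-0.3,"y":0,"z":0,"yaw":1},{"x":0,"y":0,"z":0,"yaw":0},{"x":0,"y":0,"z":0,"yaw":0}]'>/dev/null; python3 w.py
```

```text
t 9.4 base mm [-82.7  86.6] z 148.1 yaw [179.8  -0.6 -16.8] F [0.6 1.1 0.6] base x in tool [ 0.998 -0.058] -y in tool [0.058 0.998]
```

```bash
python3 -m inch '[{"x":0,"y":0,"z":0.9,"yaw":0.9},{"x":0,"y":0,"z":0.9,"yaw":0},{"x":0,"y":0,"z":0.8,"yaw":0},{"x":0,"y":0,"z":0.15,"yaw":0},{"x":0,"y":0,"z":0,"yaw":0}]'>/dev/null
python3 w.py; python3 look.py scene s9; python3 - <<'E'
from h import *
a=np.radians(-13.5); R=np.array([[np.cos(a),-np.sin(a)],[np.sin(a),np.cos(a)]]); o=np.array([.5895,.0055])
z=np.load("s9.npz");P=z["P"]; b=(P[...,:2]-o)@R*1000; Z=P[...,2]*1000
for lo in range(56,130,6):
    m=(Z>lo)&(Z<lo+6)&(b[...,0]<-50)&(b[...,0]>-125)&(b[...,1]>25)&(b[...,1]<130)
    if m.sum()>2:print(lo,m.sum(),np.round(np.percentile(b[m],[2,50,98],axis=0)).tolist())
cv2.imwrite("pics/s9.png",cv2.resize(z["p"][120:270,170:350,::-1],None,fx=4,fy=4,interpolation=cv2.INTER_CUBIC))
E
```

```text
t 9.82 base mm [-79.1  87.1] z 77.8 yaw [179.8  -0.8 -19.9] F [ 1.  -0.1  0.6] base x in tool [ 0.994 -0.112] -y in tool [0.112 0.994]
56 16 [[-106.0, 31.0], [-84.0, 37.0], [-71.0, 50.0]]
62 62 [[-105.0, 25.0], [-80.0, 36.0], [-54.0, 50.0]]
68 6 [[-98.0, 26.0], [-94.0, 39.0], [-55.0, 42.0]]
74 10 [[-101.0, 35.0], [-96.0, 38.0], [-87.0, 42.0]]
80 20 [[-101.0, 34.0], [-94.0, 37.0], [-87.0, 44.0]]
86 15 [[-100.0, 35.0], [-94.0, 37.0], [-85.0, 48.0]]
92 29 [[-101.0, 36.0], [-93.0, 42.0], [-85.0, 50.0]]
98 3 [[-98.0, 40.0], [-92.0, 43.0], [-91.0, 43.0]]
```

View pics/s9.png

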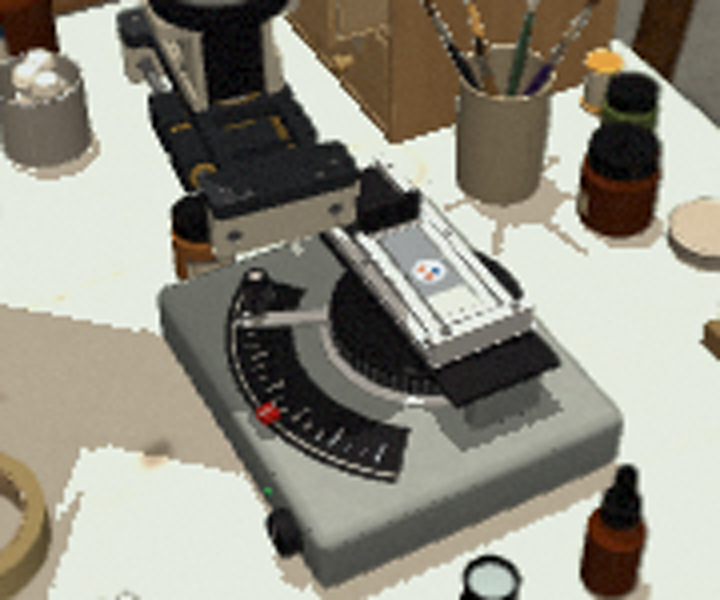

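The carrier is seated at the stop (end bar against it), and the tool is above and left of the knob. The gripper's side bracket is at the front, so I'll check its height over the knob before lowering.

```bash
python3 - <<'E'
from h import *
a=np.radians(-13.5); R=np.array([[np.cos(a),-np.sin(a)],[np.sin(a),np.cos(a)]]); o=np.array([.5895,.0055])
z=np.load("s9.npz");P=z["P"]; b=(P[...,:2]-o)@R*1000; Z=P[...,2]*1000
for lo in range(100,190,8):
    m=(Z>lo)&(Z<lo+8)&(b[...,0]<-37)&(b[...,0]>-160)&(b[...,1]>-60)&(b[...,1]<200)
    if m.sum()>2:print(lo,m.sum(),np.round(np.percentile(b[m],[2,50,98],axis=0)).tolist())
E
```

```text
148 3 [[-108.0, -1.0], [-85.0, 1.0], [-61.0, 3.0]]
156 130 [[-129.0, -4.0], [-104.0, 2.0], [-55.0, 172.0]]
164 168 [[-129.0, -4.0], [-104.0, 2.0], [-54.0, 173.0]]
172 354 [[-128.0, -4.0], [-105.0, 68.0], [-46.0, 172.0]]
180 186 [[-130.0, -10.0], [-88.0, 29.0], [-48.0, 172.0]]
188 227 [[-130.0, -12.0], [-99.0, 38.0], [-60.0, 176.0]]
```

```bash
python3 -m inch '[{"x":-0.2,"y":0,"z":0.28,"yaw":0},{"x":0,"y":0.25,"z":0,"yaw":0},{"x":0,"y":0.2,"z":0,"yaw":0},{"x":0,"y":0.12,"z":0,"yaw":0},{"x":0,"y":0,"z":0,"yaw":0}]'>/dev/null
python3 w.py
python3 -m inch '[{"x":0,"y":0.1,"z":0,"yaw":0},{"x":0,"y":0.1,"z":0,"yaw":0},{"x":0,"y":0.1,"z":0,"yaw":0},{"x":0,"y":0,"z":0,"yaw":0}]'>/dev/null
python3 w.py;python3 look.py scene s10; python3 geo.py s10.npz | grep -E "knob|red"
```

```text
t 10.28 base mm [-84.3  73.4] z 73.7 yaw [-180.    -1.   -19.8] F [-0.3  1.2 -0.1] base x in tool [ 0.994 -0.109] -y in tool [0.109 0.994]
t 10.62 base mm [-84.5  65.8] z 75.3 yaw [-179.8   -1.1  -19.8] F [-0.3  0.7 -0.6] base x in tool [ 0.994 -0.11 ] -y in tool [0.11  0.994]
knob (16, [[-101.0, 33.4], [-93.3, 36.0], [-85.6, 40.0]], np.float64(92.1))
red (23, [[-122.2, -26.8], [-117.0, -23.1], [-111.0, -8.8]], np.float64(56.3))
```

```bash
python3 -m inch '[{"x":-0.02,"y":0.12,"z":0.12,"yaw":0},{"x":-0.04,"y":0.12,"z":0,"yaw":0},{"x":-0.04,"y":0.12,"z":0,"yaw":0},{"x":-0.03,"y":0.12,"z":0,"yaw":0},{"x":0,"y":0,"z":0,"yaw":0}]'>/dev/null
python3 w.py;python3 look.py scene s11; python3 geo.py s11.npz | grep -E "knob|red"
```

```text
t 11.08 base mm [-88.2  55.1] z 72.6 yaw [-179.7   -1.2  -19.7] F [-0.7  0.5  0.6] base x in tool [ 0.994 -0.108] -y in tool [0.108 0.994]
knob (5, [[-102.5, 22.5], [-97.8, 23.8], [-92.0, 26.2]], np.float64(92.1))
red (23, [[-122.4, -25.8], [-117.4, -21.9], [-110.8, -9.7]], np.float64(55.9))
```

The lever is following. Knob y is ≈30 now and the target is ≈-18.

```bash
python3 -m inch '[{"x":-0.04,"y":0.15,"z":0,"yaw":0},{"x":-0.04,"y":0.15,"z":0,"yaw":0},{"x":-0.03,"y":0.15,"z":0.02,"yaw":0},{"x":-0.02,"y":0.15,"z":0.02,"yaw":0},{"x":0,"y":0.1,"z":0,"yaw":0}]'>/dev/null
python3 w.py
python3 -m inch '[{"x":0,"y":0.15,"z":0,"yaw":-0.5},{"x":0,"y":0.15,"z":0,"yaw":-0.5},{"x":0,"y":0.12,"z":0.02,"yaw":-0.5},{"x":0,"y":0.1,"z":0.02,"yaw":0},{"x":0,"y":0,"z":0,"yaw":0}]'>/dev/null
python3 w.py;python3 look.py scene s12; python3 geo.py s12.npz | grep -E "knob|red"
```

```text
t 11.55 base mm [-93.3  37.4] z 71.7 yaw [-179.6   -1.3  -19.7] F [-1.5  2.6  0.6] base x in tool [ 0.994 -0.108] -y in tool [0.108 0.994]
t 11.97 base mm [-95.4  21.8] z 70.2 yaw [-179.8   -1.2  -13.6] F [ 0.8  2.3 -0.3] base x in tool [ 1.    -0.001] -y in tool [0.001 1.   ]
knob (12, [[-108.8, 16.5], [-108.1, 25.5], [-106.7, 37.4]], np.float64(94.5))
red (24, [[-122.7, -26.3], [-116.6, -22.7], [-85.1, -8.8]], np.float64(56.3))
```

```bash
python3 -m inch '[{"x":0,"y":0.12,"z":-0.04,"yaw":-0.5},{"x":0.02,"y":0.12,"z":0,"yaw":-0.5},{"x":0.02,"y":0.12,"z":0,"yaw":-0.5},{"x":0,"y":0,"z":0,"yaw":0}]'>/dev/null
python3 w.py;python3 look.py scene s13; python3 look.py top t13; python3 geo.py s13.npz t13.npz| grep -E "knob|red"
python3 - <<'E'
from h import *
p=np.load("s13.npz")["p"];q=np.load("t13.npz")["p"]
A=cv2.resize(p[190:260,210:290,::-1],(400,350),interpolation=cv2.INTER_CUBIC);B=cv2.resize(q[180:236,226:290,::-1],(400,350),interpolation=cv2.INTER_CUBIC)
cv2.imwrite("pics/m13.png",np.hstack([A,B]))
E
```

```text
t 12.35 base mm [-95.6  11.7] z 70.2 yaw [180.   -1.   -7.6] F [0.2 0.  0.6] base x in tool [0.995 0.103] -y in tool [-0.103  0.995]
knob (46, [[-109.9, -20.2], [-107.3, -4.7], [-100.3, 25.1]], np.float64(95.6))
red (24, [[-122.0, -26.2], [-116.9, -22.0], [-84.8, -13.7]], np.float64(56.7))
knob 0
red 0
```

View pics/m13.png

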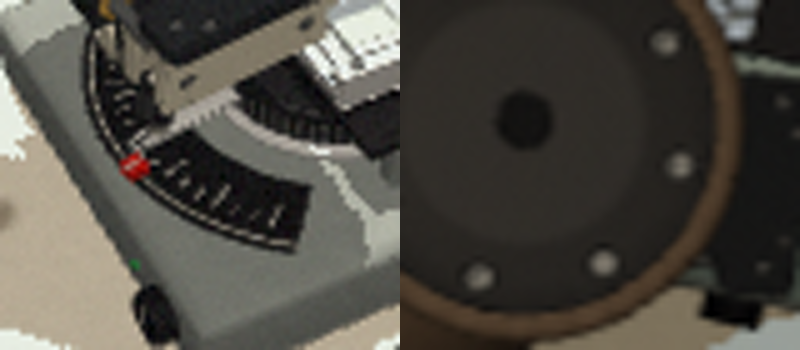

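On the left, the pointer tip (135,150) is just short of the red tab (135,168). The top view is blocked by the arm. I'll push about 3 mm more, then back off to measure.

```bash
python3 -m inch '[{"x":0.01,"y":0.07,"z":0,"yaw":0},{"x":0.01,"y":0.06,"z":0,"yaw":0},{"x":0,"y":0,"z":0,"yaw":0}]'>/dev/null
python3 w.py
python3 -m inch '[{"x":0,"y":-0.3,"z":0,"yaw":0},{"x":0,"y":-0.5,"z":-0.5,"yaw":0},{"x":0,"y":-1,"z":-1,"yaw":0},{"x":0,"y":-1,"z":-1,"yaw":0},{"x":0,"y":-1,"z":-1,"yaw":0}]'>/dev/null
python3 -m inch '[{"x":0,"y":-1,"z":0,"yaw":0},{"x":0,"y":-1,"z":0,"yaw":0},{"x":0,"y":-1,"z":0,"yaw":0},{"x":0,"y":-1,"z":0,"yaw":0},{"x":0,"y":0,"z":0,"yaw":0}]'>/dev/null
python3 w.py;python3 look.py scene s14; python3 look.py top t14; python3 geo.py s14.npz t14.npz| grep -E "npz|knob|red"
python3 - <<'E'
from h import *
p=np.load("s14.npz")["p"];q=np.load("t14.npz")["p"]
A=cv2.resize(p[200:256,212:276,::-1],(400,350),interpolation=cv2.INTER_CUBIC);B=cv2.resize(q[188:223,236:276,::-1],(400,350),interpolation=cv2.INTER_CUBIC)
cv2.imwrite("pics/m14.png",np.hstack([A,B]))
E
```

```text
t 12.7 base mm [-95.2   8.6] z 69.9 yaw [180.   -1.   -7.9] F [0.4 0.1 0.4] base x in tool [0.995 0.097] -y in tool [-0.097  0.995]
t 13.53 base mm [-117.3  212.5] z 161.2 yaw [179.9  -0.9  -8.4] F [-0.3  0.9 -0.5] base x in tool [0.996 0.089] -y in tool [-0.089  0.996]
s14.npz
knob (47, [[-108.4, -24.2], [-101.2, -18.9], [-94.0, -8.4]], np.float64(95.8))
red (21, [[-122.7, -25.7], [-117.3, -22.4], [-111.6, -12.0]], np.float64(55.8))
t14.npz
knob (35, [[-105.3, -21.6], [-98.8, -15.1], [-92.0, -7.6]], np.float64(93.9))
red (12, [[-119.2, -26.5], [-116.6, -22.2], [-109.8, -16.4]], np.float64(54.8))
```

View pics/m14.png

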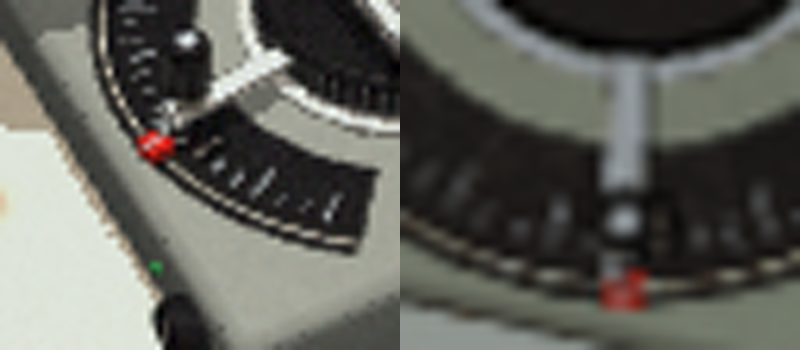

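In the top view the pointer (≈x 612) lies over the left half of the tab (centre ≈x 626). The cloud gives 0.148 against 0.178 rad, about 3.4 mm short. One more nudge of about 3 mm at the knob should do it.

```bash
python3 -m inch '[{"x":0.04,"y":1,"z":0,"yaw":0},{"x":0.04,"y":1,"z":0,"yaw":0},{"x":0.04,"y":1,"z":0,"yaw":0},{"x":0.04,"y":1,"z":0.2,"yaw":0},{"x":0.04,"y":1,"z":0.7,"yaw":0}]'>/dev/null
python3 -m inch '[{"x":0,"y":0.8,"z":0.8,"yaw":0},{"x":0,"y":0.3,"z":0.9,"yaw":0},{"x":0,"y":0,"z":0.7,"yaw":0},{"x":0,"y":0,"z":0,"yaw":0},{"x":0,"y":0,"z":0,"yaw":0}]'>/dev/null
python3 w.py
```

```text
t 14.47 base mm [-100.1   43.2] z 76.5 yaw [179.7  -0.8  -8.8] F [0.5 0.5 0.2] base x in tool [0.997 0.082] -y in tool [-0.082  0.997]
```

```bash
python3 -m inch '[{"x":0.03,"y":0.4,"z":0.2,"yaw":0},{"x":0.03,"y":0.4,"z":0,"yaw":0},{"x":0.03,"y":0.25,"z":0,"yaw":0},{"x":0.02,"y":0.1,"z":0,"yaw":0},{"x":0,"y":0,"z":0,"yaw":0}]'>/dev/null
python3 w.py
```

```text
t 14.88 base mm [-93.1  13.1] z 75.0 yaw [179.8  -1.   -8.7] F [ 1.1 -0.3  0.2] base x in tool [0.997 0.083] -y in tool [-0.083  0.997]
```

```bash
python3 -m inch '[{"x":-0.1,"y":0,"z":0.12,"yaw":0},{"x":0,"y":0.1,"z":0,"yaw":0},{"x":0,"y":0.1,"z":0,"yaw":0},{"x":0,"y":0.05,"z":0,"yaw":0},{"x":0,"y":0,"z":0,"yaw":0}]'>/dev/null
python3 w.py
```

```text
t 15.3 base mm [-94.3   7.5] z 73.0 yaw [179.9  -1.1  -8.7] F [0.9 0.4 0.1] base x in tool [0.997 0.083] -y in tool [-0.083  0.997]
```

```bash
python3 -m inch '[{"x":0,"y":0.06,"z":0,"yaw":0},{"x":0,"y":0.03,"z":0,"yaw":0},{"x":0,"y":0,"z":0,"yaw":0}]'>/dev/null
python3 w.py
python3 -m inch '[{"x":0,"y":-0.3,"z":0,"yaw":0},{"x":0,"y":-0.5,"z":-0.5,"yaw":0},{"x":0,"y":-1,"z":-1,"yaw":0},{"x":0,"y":-1,"z":-1,"yaw":0},{"x":0,"y":-1,"z":-1,"yaw":0}]'>/dev/null
python3 -m inch '[{"x":0,"y":-1,"z":0,"yaw":0},{"x":0,"y":-1,"z":0,"yaw":0},{"x":0,"y":-1,"z":0,"yaw":0},{"x":0,"y":-1,"z":0,"yaw":0},{"x":0,"y":0,"z":0,"yaw":0}]'>/dev/null
python3 w.py;python3 look.py scene s15; python3 look.py top t15; python3 geo.py s15.npz t15.npz| grep -E "npz|knob|red|bar|stop|lip"
python3 - <<'E'
from h import *
p=np.load("s15.npz")["p"];q=np.load("t15.npz")["p"]
A=cv2.resize(p[130:270,190:350,::-1],(400,350),interpolation=cv2.INTER_CUBIC);B=cv2.resize(q[188:223,236:276,::-1],(400,350),interpolation=cv2.INTER_CUBIC)
cv2.imwrite("pics/m15.png",np.hstack([A,B]))
E
```

```text
t 15.55 base mm [-94.1   5.7] z 73.0 yaw [179.9  -1.1  -8.7] F [ 0.2  0.  -0.9] base x in tool [0.996 0.084] -y in tool [-0.084  0.996]
t 16.38 base mm [-114.2  209.9] z 164.4 yaw [179.8  -1.1  -8.9] F [ 0.2 -0.4  0.5] base x in tool [0.997 0.08 ] -y in tool [-0.08   0.997]
s15.npz
lip  0
stop (167, [[-32.8, -59.6], [-3.9, -55.2], [27.7, -43.7]], np.float64(103.9))
bar  (11, [[-19.7, -44.5], [-10.7, -43.6], [2.3, -7.3]], np.float64(103.5))
knob (45, [[-107.9, -27.3], [-101.2, -21.8], [-93.1, -13.4]], np.float64(96.0))
red (22, [[-122.4, -25.9], [-117.5, -22.5], [-111.8, -11.1]], np.float64(55.8))
t15.npz
lip  0
stop (134, [[-29.1, -57.5], [-0.0, -51.4], [30.5, -42.4]], np.float64(103.0))
bar  (28, [[-17.3, -44.8], [-1.5, -42.6], [14.3, 17.6]], np.float64(100.7))
knob (32, [[-104.8, -24.0], [-98.4, -17.6], [-91.9, -11.2]], np.float64(94.7))
red (14, [[-119.2, -26.2], [-115.8, -19.0], [-111.6, -15.3]], np.float64(55.3))
```

View pics/m15.png

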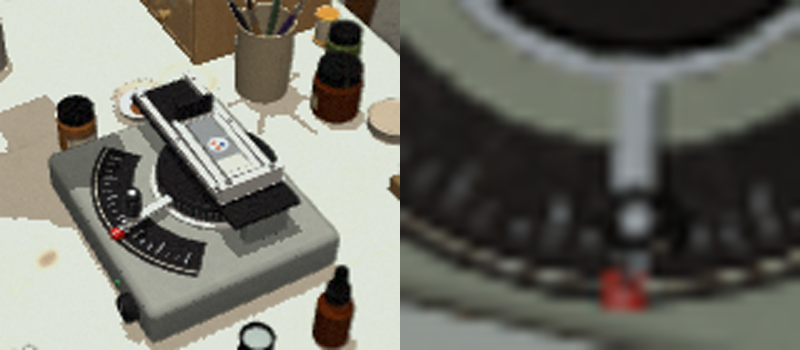

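```bash
python3 - <<'E'
from h import *
a=np.radians(-13.5); R=np.array([[np.cos(a),-np.sin(a)],[np.sin(a),np.cos(a)]]); o=np.array([.5895,.0055])
def lip(f,lo,hi):
    P=np.load(f)["P"]; b=(P[...,:2]-o)@R*1000; Z=P[...,2]; m=(Z>.107)&(Z<.122)&(abs(b[...,0])<30)&(b[...,1]>lo)&(b[...,1]<hi)
    v=np.percentile(b[m],[2,50,98],axis=0); print(f,m.sum(),v.round(1).tolist())
lip("top0.npz",80,120); lip("t15.npz",30,65); lip("s15.npz",30,65)
A,B=np.load("top0.npz")["p"],np.load("t15.npz")["p"]
D=np.abs(A.astype(int)-B).max(2)
for n,(u,v) in dict(jar=(193,187),dish=(195,155),dropper=(325,181),loupe=(316,207)).items(): print(n,np.median(D[v-10:v+10,u-10:u+10]))
E
```

```text
top0.npz 41 [[-17.9, 95.6], [-0.2, 98.5], [17.6, 101.0]]
t15.npz 41 [[-16.3, 43.5], [1.0, 46.6], [18.4, 49.6]]
s15.npz 58 [[-20.4, 43.8], [-3.3, 45.9], [15.3, 50.2]]
jar 15.0
dish 16.0
dropper 16.0
loupe 17.0
```

```bash
python3 -c "
from plant import r
print(r.close_job())"
```

```text
the job is handed in; nothing more can be done
None
```

The job is handed in at about 16.5 s of the 45 s. The slide carrier is home against the stop and the lever pointer stands over the red tab.

- **Carrier:** I pushed it with the closed fingertips until the force rose to about 15 N against the stop. The outer face of its lip ended at base y 49.6–50.2 mm in two cameras, where home is 50.
- **Lever:** I pushed the knob round in small steps. Every force reading on it stayed below about 3 N. The first stop was about 3 mm short, so I gave it one more nudge. The final angles are about 0.177 rad for the lever and 0.178 rad for the tab. In the last top view the pointer is about 1 mm off the tab's centre line.
- **Tab and surroundings:** The tab measured the same before and after, within noise. The jar, dish, dropper and loupe look unmoved in the last pictures. The comparison of the first and last pictures was inconclusive, because a similar brightness change of about 16 levels showed at all four objects. The arm was well clear of everything at the end.
- **Disagreement:** The camera clouds put the fingertips about 12 mm above the reported TCP, not 11 mm below it as stated. Because of this my first pass went over the lip without touching it, so I used the measured offset from then on.

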